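Tip the paperweights down onto the calligraphy sheet

ROBOT

A 6-joint arm with a two-finger parallel gripper is mounted at the origin on the work surface. World frame = base frame: x ahead of the robot, y to its left, z up, the work surface at z = 0. Lengths are in m, angles in rad, forces in N, time in s.
With the tool pointing down it reaches from about 0.375 to 0.975 m from the base axis. Payload 3.8 kg.
Tool frame: the origin (TCP) lies midway between the tips of the shut fingers; the grasp point (between the pads) lies 19 mm behind it; z points along the fingers, y is the line along which they close (so a half turn about z gives the same grasp; the last joint's range is limited). The gripper opens to 88 mm and grips with 3 to 60 N. Pads are 18 mm wide; open, the fingers measure 123 mm over their backs; the gripper's body (75 mm by 187 mm) begins 45 mm behind the grasp point.
Start: joints at [1.085, 0.264, 1.604, -0, 1.274, -0.037], TCP at [0.293, 0.608, 0.239] pointing down, gripper open.
Joint ranges: [-2.63, 2.63], [-0.94, 2.18], [0.31, 2.57], [-1.31, 4.45], [0, 2.66], [-2.55, 2.55]. Speed limits (rad/s): [2.57, 2.57, 3.14, 3.14, 3.14, 3.14].

INTERFACE

Orientations are given as a rotation vector (axis times angle).
In Python, from cell import manip, inverse_kinematics, cams, order gives the robot as it stands. Calls block until the motion is done:
- manip.move_pose(position, orientation): joint-space move of the TCP to a pose.
- manip.move_linear(position, rate=0.15, rot=None): straight line of the TCP; rot=None keeps the orientation; rate is the mean speed in m/s.
- manip.set_joints(angles): joint-space move.
- manip.set_gripper(opening, force=None): finger opening in m; force is the grip in N (None keeps the last); returns when the fingers have stopped.
- manip.dwell(seconds).
- inverse_kinematics(position, orientation): joint angles nearest the present ones, or None.
- manip.state(): the state.
- cams.capture(name): name is "scene" or "top" or "wrist"; returns a dict with "image" (480x640x3 uint8, blue, green, red), "z_map" (480x640 float32, m along the optical axis (not along the pixel's ray), 0 where there is no reading), "intrinsics" (3x3 intrinsics, pixels), "k1" (the pictures are not rectified: a ray, as slopes to the right and down, at radius r is drawn at 1 + k1 r^2 times it, then the intrinsics apply), "position" and "orientation" of the camera in the world; the wrist camera has in their place "T_tool_cam" (4x4, takes a point from camera to tool coordinates, whose origin is the TCP and whose axes are the flange's). Camera axes: x right, y down, z forward; pixel columns grow to the right and rows downward; lengths in m; the calibration is good to about 2 mm. A picture is of the moment at which its call begins: read the wrist's pose just before it.
A pose or a line that the arm cannot do raises manip.IKError and nothing moves.
- order.close_job(): hands the job in, once; it reports no verdict.
The state is a dict: "clock": time; "joint_pos": joint angles; "joint_velocities": joint speeds; "tau": joint torques, N m; "tool_pos": TCP position; "tcp_rot": TCP orientation; "contact_force": force on the tool from outside, world axes, zero at the start; "moment": the same for the moment, N m; "gripper_width": finger opening in m.
Only numpy, scipy, OpenCV 4.12 (cv2) and the standard library are available. Lean on these libraries where they do the work, as an engineer would, in place of code of your own. Each camera call takes 0.05 s, during which the arm holds its last target. There are 200 camera calls.

TASK

Two black paperweights stand on end on the writing sheet, one on the near margin and one on the far margin. With light pushes of the fingertips, tip each one over along its margin, so that it lies flat with its whole length on the paper and clear of the writing area between the two ruled lines. Do not pinch or lift the weights, and leave the other things on the table as they are.

Things in the scene. Friction and masses are not known exactly. Their poses are not given: they have to be found in the camera images.
- sheet: Fixed dark felt mat 300 x 400 mm, 4 mm thick, white paper 243 mm (its x) by 334 mm (its y) centred on it, adding no height. Origin: centre of the underside, on the table. x points away from the robot, y to its left, within 9 degrees. Thin grey lines along the paper's length at x = -51.5 and +51.5 mm bound the writing area; outside them lie the near (-x) and far (+x) margins, 70 mm wide.
- weight_near: Near paperweight: loose black bar with two thin brass bands, 40 x 28 x 130 mm, 0.25 to 0.5 kg, standing on end at the start on the near margin (sheet x about -86.5 mm, y -130 to +130 mm, turned up to 5 degrees). Origin: centre of its foot. z runs along its length, up while it stands; x is the 40 mm way (across the margin), y the 28 mm way (along the margin).
- weight_near_top (a point): Centre of the near paperweight's other end face, 130 mm from its origin along its z: the top while it stands. Pushed near the top along its y, the bar tips about its lower edge once the top has gone some 30 mm, then falls by itself and stays put with little slipping.
- weight_far: Far paperweight: loose black bar with two thin brass bands, 40 x 28 x 130 mm, 0.25 to 0.5 kg, standing on end at the start on the far margin (sheet x about +86.5 mm, y -130 to +130 mm, turned up to 5 degrees). Origin: centre of its foot. z runs along its length, up while it stands; x is the 40 mm way (across the margin), y the 28 mm way (along the margin).
- weight_far_top (a point): Centre of the far paperweight's other end face, 130 mm from its origin along its z: the top while it stands. Pushed near the top along its y, the bar tips about its lower edge once the top has gone some 30 mm, then falls by itself and stays put with little slipping.
- seal: Bystander: name seal: an upright square wooden stick 18 x 18 mm, 60 mm tall, standing on the felt just off the +y end of the paper. Origin: centre of its underside.
- ink_bottle: Bystander: dark ink bottle, 44 mm across, 75 mm tall, upright, off the +y end of the mat. Origin: centre of its underside.
- paste_jar: Bystander: small jar with a white lid, 54 mm across, 55 mm tall, off the +y end of the mat. Origin: centre of its underside.
- carton: Bystander: cut-down red and white drink carton, 70 x 70 mm, 125 mm tall, with a brush standing in it up to 195 mm; farther off the +y end of the mat. Origin: centre of its underside.
- inkstone: Bystander: low dark stone tray, 120 x 75 mm, 22 mm tall, off the -y end of the mat. Origin: centre of its underside.
- brush: Bystander: writing brush lying on its ceramic rest, 225 mm long, 21 mm tall, off the -y end of the mat. Origin: underside of the rest nearest the hairs; the handle runs 130 mm along -x.
- water_cup: Bystander: white ceramic cup, 60 mm across, 40 mm tall, off the -y end of the mat. Origin: centre of its underside.

How it is judged:
At the end, for the whole second after the job is handed in: Both paperweights lie flat at rest: the centres of their end faces are under 30 mm high, over the weight's own margin 66.5 to 106.5 mm from the sheet's long centre line (edges may overlap a ruled line or paper edge by about 5 mm) and at most 6 mm past the paper's ends (height (world z) of each of weight_near, weight_near_top, weight_far, weight_far_top below 0.03 m and x of weight_near in the frame of sheet between -0.1065 and -0.0665 m and y of weight_near in the frame of sheet between -0.173 and 0.173 m and x of weight_near_top in the frame of sheet between -0.1065 and -0.0665 m and y of weight_near_top in the frame of sheet between -0.173 and 0.173 m and linear speed of each of weight_near, weight_far below 0.01 m/s and angular speed of each of weight_near, weight_far below 0.05 rad/s and x of weight_far in the frame of sheet between 0.0665 and 0.1065 m and y of weight_far in the frame of sheet between -0.173 and 0.173 m and x of weight_far_top in the frame of sheet between 0.0665 and 0.1065 m and y of weight_far_top in the frame of sheet between -0.173 and 0.173 m); the robot touches nothing.
It fails at once if a paperweight is lifted off the sheet (its foot end rises about 28 mm or more) (height (world z) of any of weight_near, weight_far above 0.032 m).
It fails at once if a paperweight is squeezed or shoved with more than 30 N (contact force between the fingers and weight_near above 30 N or contact force between the fingers and weight_far above 30 N).
It fails at once if one of the other things on the table is moved more than 20 mm or tipped (distance of any of seal, ink_bottle, paste_jar, carton, inkstone, brush, water_cup from where it was at the start of the episode above 0.02 m or angle between any of seal, ink_bottle, paste_jar, carton, inkstone, brush, water_cup's own z axis and vertical above 0.35 rad).
It also fails if it takes over 40 s, if anything falls off the work surface, if the arm or the gripper's body presses on something with over 40 N, if the wrist force passes 120 N, or if a joint passes its speed limit or range.

## Working session

There is one attempt and no reset: what is moved stays moved. The work goes in short steps, each a Python script; the robot and the scene stay as the last script left them, time stands still between calls to the robot, and variables do not carry over. Pictures are saved under pics/ and viewed, on a budget of 10 in all, crops included, one or two more only if the job needs it, and the job is handed in when it is done.

```bash
ls; mkdir -p pics
python3 - <<'E'
from cell import manip, cams
import cv2,numpy as np,pickle
d={n:cams.capture(n) for n in("scene","top")}
pickle.dump(d,open('d.pkl','wb'))
for n,c in d.items():
    cv2.imwrite(f'pics/{n}.png',c['image']);print(n,c['position'],c['orientation'],c['intrinsics'],c['k1'],(c['z_map']>0).mean())
print(manip.state()['clock'])
E
```

```text
pics
scene [1.3835591  0.62026576 0.83328514] [-1.11125243 -2.21746032  1.10513857] [[579.92945514   0.         322.26013983]
 [  0.         579.92945514 235.17915456]
 [  0.           0.           1.        ]] 0.0009012372279823889 0.9889225260416666
top [0.2873921  0.04305185 1.3406371 ] [-2.07882143  2.12324563 -0.25737953] [[580.80566366   0.         321.86060937]
 [  0.         580.80566366 241.97943304]
 [  0.           0.           1.        ]] 0.05483811654865247 0.995810546875
0.1
```

View pics/top.png

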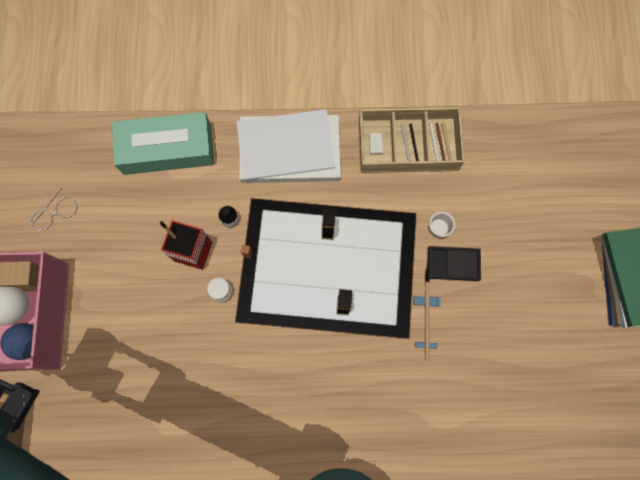

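View pics/scene.png

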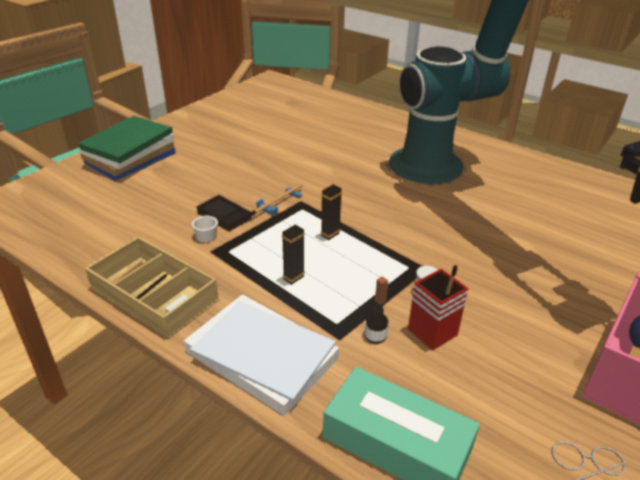

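```bash
cat > h.py <<'E'
import cv2,numpy as np
from scipy.spatial.transform import Rotation as R
def cloud(c,pos=None,rot=None):
    "world xyz of each pixel from z_map, and unit-depth ray"
    K=c['intrinsics'];v,u=np.mgrid[0:480,0:640]
    xd=(u-K[0,2])/K[0,0];yd=(v-K[1,2])/K[1,1]
    x,y=xd.copy(),yd.copy()
    for _ in range(5):
        s=1+c['k1']*(x*x+y*y);x,y=xd/s,yd/s
    ray=np.dstack([x,y,np.ones_like(x)])@R.from_rotvec(c['orientation']).as_matrix().T
    return c['position']+ray*c['z_map'][...,None],ray
def plane(c,ray,z):
    return c['position']+ray*((z-c['position'][2])/ray[...,2])[...,None]
def sheet(c,ray):
    m=(c['image'].min(2)>165).astype(np.uint8)
    m[:205]=0;m[330:]=0;m[:,:245]=0;m[:,420:]=0
    n,l,st,_=cv2.connectedComponentsWithStats(cv2.morphologyEx(m,cv2.MORPH_CLOSE,np.ones((5,5))))
    m=l==1+np.argmax(st[1:,4])
    p=plane(c,ray,.004)[m][:,:2]
    (cx,cy),(w,h),a=cv2.minAreaRect((p*1000).astype(np.float32))
    if w>h: w,h,a=h,w,a-90
    a=(a+45)%180-45   # short side = sheet x
    return np.array([cx,cy])/1000,np.radians(a),(w,h)
def to_sheet(p,o,a):
    d=np.asarray(p)[...,:2]-o;c,s=np.cos(a),np.sin(a)
    return d@np.array([[c,-s],[s,c]])
def from_sheet(q,o,a):
    c,s=np.cos(a),np.sin(a);return np.array([[c,-s],[s,c]])@np.asarray(q)+o
E
python3 - <<'E'
import pickle
from h import *
d=pickle.load(open('d.pkl','rb'));c=d['top'];P,ray=cloud(c)
o,a,wh=sheet(c,ray);print(o,np.degrees(a),wh)
for n in d:
    P,ray=cloud(d[n])
    q=to_sheet(P,o,a)
    m=(abs(q[...,0])<.13)&(abs(q[...,1])<.19)
    print('floor z',np.median(P[...,2][m]))
    top=m&(P[...,2]>.122)&(P[...,2]<.15)
    for s in(-1,1):
        t=top&(np.sign(q[...,0])==s)
        r=cv2.minAreaRect((q[t]*1000).astype(np.float32))
        print(n,s,t.sum(),'z',np.median(P[...,2][t]),'mean',q[t].mean(0)*1e3,r)
E
```

```text
[0.54869501 0.01513541] -6.541534423828126 (242.717041015625, 333.4354248046875)
floor z 0.003365697683633373
scene -1 188 z 0.13187683584890125 mean [-84.98228259 -37.94836819] ((-88.86674499511719, -40.20570755004883), (33.398128509521484, 45.25237274169922), 88.07721710205078)
scene 1 255 z 0.13203285579930313 mean [88.18910781 11.87835622] ((85.5581283569336, 9.837074279785156), (29.582286834716797, 43.15807342529297), 89.18446350097656)
floor z 0.0033133966475598076
top -1 273 z 0.1328411322045926 mean [-91.87735873 -41.64270376] ((-90.64948272705078, -41.895416259765625), (42.54125213623047, 28.256044387817383), 0.9288062453269958)
top 1 251 z 0.1327427177393825 mean [82.68699924  7.89347379] ((84.14567565917969, 8.03836727142334), (28.443178176879883, 41.10283660888672), 89.4944076538086)
```

```bash
cat >> h.py <<'E'
O,A=np.array([.5487,.0151]),np.radians(-6.54)
def orient(sgn):
    sx=np.array([np.cos(A),np.sin(A),0]);sy=np.array([-sx[1],sx[0],0])
    return R.from_matrix(np.column_stack([sgn*sy,sgn*sx,[0,0,-1]])).as_rotvec()
def tip(manip,ik,x,y,d,push=.036):
    "tip the bar standing at sheet (x,y) towards d*y"
    w=lambda off,z:[*from_sheet([x,y+d*off],O,A),z]
    rots=[(orient(s),ik(w(-.055,.22),orient(s))) for s in(1,-1)]
    q0=manip.state()['joint_pos']
    rot=min((r for r in rots if r[1] is not None),key=lambda r:np.abs(np.array(r[1])-q0).max())[0]
    manip.move_pose(w(-.055,.22),rot);print('above',manip.state()['clock'],manip.state()['contact_force'])
    manip.move_linear(w(-.055,.112),rate=.12)
    manip.move_linear(w(-.027,.112),rate=.05);print(manip.state()['contact_force'])
    manip.move_linear(w(-.023+push*.4,.112),rate=.04);print(manip.state()['contact_force'])
    manip.move_linear(w(-.023+push,.112),rate=.04);print(manip.state()['contact_force'])
    manip.move_linear(w(-.045,.112),rate=.12)
    manip.move_linear(w(-.045,.22),rate=.15);print('done',manip.state()['clock'])
E
python3 - <<'E'
from cell import manip, cams, inverse_kinematics
from h import *
manip.set_gripper(0)
tip(manip,inverse_kinematics,-.0885,-.041,1)
cv2.imwrite('pics/s2.png',cams.capture('scene')['image'])
E
```

```text
above 3.875 [ 0.01061965 -0.4780079   1.33146181]
[0.09708432 0.22972811 0.68916797]
[-0.56086976  0.60067335  0.40597079]
[0.30587153 0.26790418 0.36179334]
done 8.4333
```

View pics/s2.png

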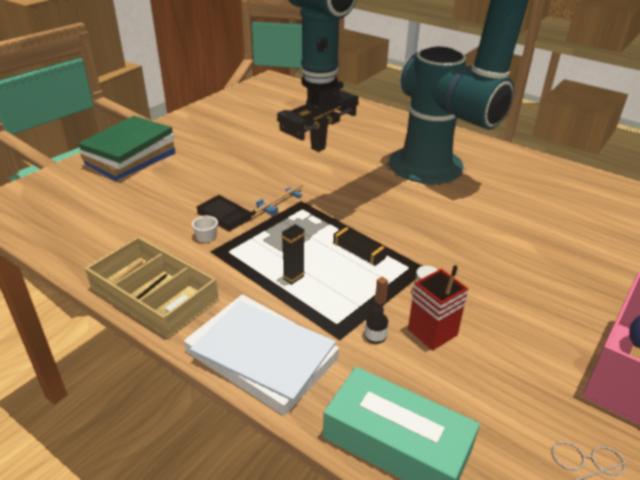

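The near weight now lies along its margin (around pixel 358,246), and the far one still stands at 293,255. I'll tip the far one next.

Run:
```python
from cell import manip, cams, inverse_kinematics
from h import *
import pickle
tip(manip,inverse_kinematics,.0855,.009,-1)
s=manip.state()
manip.move_linear([*(s['tool_pos'][:2]),.30],rate=.2)
manip.set_joints([1.085,0.264,1.604,0,1.274,-0.037])
print(manip.state()['clock'])
c=cams.capture('top');P,ray=cloud(c)
o,a,wh=sheet(c,ray);print(o,np.degrees(a),wh)
cv2.imwrite('pics/t3.png',c['image'])
q=to_sheet(P,O,A)
m=(abs(q[...,0])<.125)&(abs(q[...,1])<.185)&(P[...,2]>.020)
for s in(-1,1):
    t=m&(np.sign(q[...,0])==s)
    print(s,t.sum(),'z',np.percentile(P[...,2][t],[5,50,95]),cv2.minAreaRect((q[t]*1000).astype(np.float32)))
```

```text
above 9.4 [-0.19718511 -0.70181727  0.13626739]
[-0.37283217 -0.2633174  -0.00798657]
[ 0.16893777  0.67378256 -0.57983974]
[-0.85808503 -0.38252888  0.20199894]
done 13.9583
16.8333
[0.54878876 0.01494492] -6.515785217285156 (243.01976013183594, 333.822021484375)
-1 1028 z [0.0259485  0.03088845 0.03572787] ((-92.84954833984375, 46.98405838012695), (41.024234771728516, 129.79666137695312), 0.9037876129150391)
1 1024 z [0.025583   0.03131608 0.03674463] ((63.71144104003906, 26.302886962890625), (63.91108322143555, 334.9814453125), 11.168569564819336)
```

View pics/t3.png

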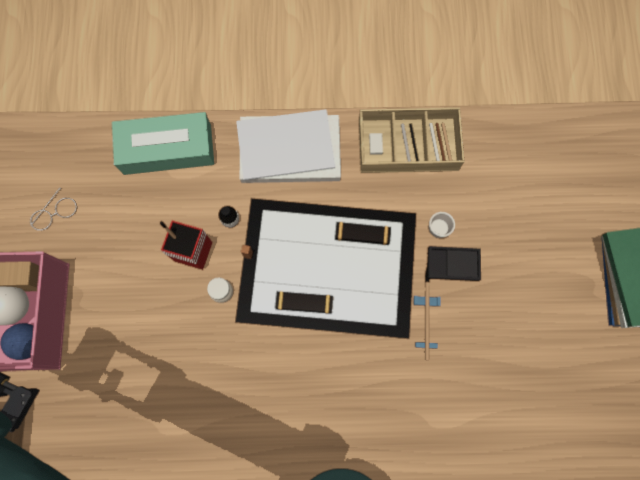

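Both weights lie flat, the near one at (304,302) and the far one at (363,233). The far rectangle also took in the seal, so I'll re-check it without the seal and hand in if it fits.

Run:
```python
from cell import manip, cams, order
from h import *
c=cams.capture('top');P,ray=cloud(c)
q=to_sheet(P,O,A)
t=(q[...,0]>.02)&(q[...,0]<.125)&(abs(q[...,1])<.16)&(P[...,2]>.020)
r=cv2.minAreaRect((q[t]*1000).astype(np.float32));b=cv2.boxPoints(r)
print(r,b)
if 75<r[0][0]<98 and abs(r[0][1])<105 and max(r[1])<140 and abs(b[:,0]-86.5).max()<32:
    order.close_job();print('handed in',manip.state()['clock'])
```

```text
((83.62970733642578, -73.57007598876953), (129.87527465820312, 42.404544830322266), 89.77079772949219) [[  62.16783   -138.42238  ]
 [ 104.57204   -138.59201  ]
 [ 105.09158     -8.717773 ]
 [  62.687378    -8.5481415]]
the job is handed in; nothing more can be done
the job is handed in; nothing more can be done
```

I tipped both paperweights over along their margins with light pushes of the shut fingertips, then moved the arm clear and handed the job in. The clock stood at about 17 s.

The last overhead-camera checks, in the sheet frame (calibration good to about 2 mm):

| Weight | Tipped towards | Centre x (mm) | Allowed x (mm) | Centre y (mm) | Ends at y (mm) | Turn from margin |
|---|---|---|---|---|---|---|
| Near | +y | about -93 | -106.5 to -66.5 | about +47 | -18 to +112 | 0.9° |
| Far | -y | about +84 | +66.5 to +106.5 | about -74 | -138 to -9 | 0.2° |

- **Lying flat:** both tops read about 31 mm high, as expected for a 28 mm thick bar on the 4 mm mat.
- **Forces:** the wrist readings sampled during the pushes were all under 1 N.
- **Other objects:** in the last picture the other objects looked where they were in the first. I judged this by eye and did not measure it.
- **Failed check:** the first measurement of the far weight was wrong because it also took in the seal. I measured it again without the seal before handing in.

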